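# Start a spacer pillar square with a nut driver

### The job

On the chassis plate in the tilted cradle, the far right corner pillar (seen from the robot) is not yet screwed in: it stands a little proud on the start of its thread. Take the large nut driver from the rack, set its socket fully down over that pillar and in line with it before the first turn, then give the pillar just a first quarter turn clockwise from where it now stands, with a light hand so that it does not cross-thread. Lift off, hang the driver upright in the rack again and leave the circuit board, the cradle and the other things as they are.

Things in the scene. Friction and masses are not known exactly. Their poses are not given: they have to be found in the camera images.
- driver_handle (a point): centre of the handle of the large nut driver, the longest tool in the rack, hanging upright; z up along the tool. Round black handle 34 mm across, 70 mm long (35 mm above and below this point), its flat underside resting on the rack plate; below it a shank 11 mm across, then a round steel socket 22 mm across, 28 mm long, a hexagon hole in its lower end. 140 mm in all, 0.13 to 0.27 kg
- driver_mouth (a point): centre of the mouth of the large nut driver's socket, the tool's lowest point, on its axis 105 mm below the handle centre; z up along the tool. Hexagon hole 13.8 mm across flats, 14 mm deep with a flat floor, mouth chamfered 1.5 mm; its corners on this frame's x axis and every 60 degrees; turned about z at random
- rack: blue steel tool rack on the bench, origin under its centre, x across it (80 mm), y along it (230 mm). Top plate 6 mm thick, upper face 80 mm above the bench, with three 27 mm holes at y = -70, 0, +70 mm. A tool hangs in each by the underside of its handle, its tip 10 mm above the bench; which hangs where differs. Open in front and behind
- pillar_top (a point): centre of the top of the loose steel spacer pillar: hexagon 13 mm across flats, 30 mm tall, top turned to a shallow cone (flat 10 mm across, corners 1.5 mm lower). z points out along the axis of pillar and thread, which leans 0.10 to 0.30 rad from vertical. x, y belong to the plate: which way the pillar's flats face is not given and differs. It stands 4 mm proud of the plate on the start of a right-hand thread (1.25 mm per turn)
- plate (a point): centre of the upper face of the aluminium chassis plate, 170 x 150 x 10 mm, z square to it. The loose pillar is at its corner x = 70, y = -58 mm; three like pillars at the other corners (x = -70 and 70, y = -58 and 58 mm) are home. The plate is hinged in a cradle on the bench; friction holds its tilt and it stays put under light forces
- pillar (a joint): turn of the loose pillar about its axis in rad, growing clockwise seen from above (screwing in); 0 to 0.3 at the start, a quarter turn adds 1.57; it can be backed off to -1.5. The thread resists with about 0.05 N m
- board: green circuit board with a finned heat sink, three capacitors and a terminal strip, fixed on the middle of the chassis plate, 120 x 92 mm, up to 30 mm high; origin on the plate's upper face, z square to the plate
- small_driver: bystander hanging in the rack: small nut driver, black handle 33 mm across and 58 mm long, socket 13.5 mm across; origin at the centre of its lower end
- flat_driver: bystander hanging in the rack: flat-blade screwdriver, black handle 33 mm across and 50 mm long, shank 7 mm; origin at the centre of its lower end
- multimeter: bystander: black and grey hand multimeter lying on the bench, 150 x 75 x 37 mm; origin under its centre
- breadboard: bystander: white breadboard lying on the bench, 55 x 83 x 9 mm; origin under its centre
- parts_tray: bystander: grey two-part tray with small spacers on the bench, 80 x 110 x 22 mm; origin under its centre
Things that resemble listed ones, but are neither listed nor needed, are in the scene too. Leave any green or purple look-alike of the part that bears driver_handle alone.

How it is judged (in metres and radians):
On the way, in this order (a step that is already met when the one before it is completed fails the run):
1. the large nut driver's socket is at least 10 mm down over the loose pillar, in line with it within 0.09 rad, and the pillar has not been turned yet (joint under 0.6) (z of driver_mouth in the frame of pillar_top between -0.018 and -0.01 m and x of driver_mouth in the frame of pillar_top between -0.003 and 0.003 m and y of driver_mouth in the frame of pillar_top between -0.003 and 0.003 m and angle between the z axis of driver_mouth and the z axis of pillar_top, either way round below 0.09 rad and value of joint pillar below 0.6 rad), for 0.2 s.
2. the pillar has been turned clockwise past 1.1 rad with the socket still at least 10 mm down over it and in line (z of driver_mouth in the frame of pillar_top between -0.018 and -0.01 m and x of driver_mouth in the frame of pillar_top between -0.003 and 0.003 m and y of driver_mouth in the frame of pillar_top between -0.003 and 0.003 m and angle between the z axis of driver_mouth and the z axis of pillar_top, either way round below 0.09 rad and value of joint pillar above 1.1 rad), for 0.2 s.
At the end, for the whole second after the job is handed in: The pillar's turn reads 1.1 to 2.4 rad (about a quarter turn in), and the large nut driver hangs still and upright (within 0.1 rad) in a hole of the rack with its handle down on the plate (mouth 6 to 14 mm above the bench, within 8 mm of the rack's centre line), released (value of joint pillar between 1.1 and 2.4 rad and z of driver_mouth in the frame of rack between 0.006 and 0.014 m and x of driver_mouth in the frame of rack between -0.008 and 0.008 m and angle between driver_handle's own z axis and vertical below 0.1 rad and linear speed of driver below 0.02 m/s); the robot touches nothing.
It fails at once if the driver and the pillar press on each other with more than 40 N in all (contact force between driver and pillar above 40 N).
It fails at once if the pillar is turned while the driver on it is more than 0.1 rad out of line with its axis (cross-threaded) (contact force between driver and pillar above 0.5 N and velocity of joint pillar above 0.3 rad/s and angle between the z axis of driver_mouth and the z axis of pillar_top, either way round above 0.1 rad).
It fails at once if the circuit board is knocked (over 5 N) (contact force between any of driver, the arm, the fingers and board above 5 N).
It fails at once if the cradle is shoved to another tilt (pillar top displaced more than 8 mm) (distance of pillar_top from where it was at the start of the episode above 0.008 m).
It fails at once if another tool or a bystander is moved more than 20 mm (distance of any of small_driver, flat_driver, multimeter, breadboard, parts_tray from where it was at the start of the episode above 0.02 m).
It also fails if it takes over 72 s, if anything falls off the work surface, if the arm or the gripper's body presses on something with over 40 N, if the wrist force passes 120 N, or if a joint passes its speed limit or range.

### The arm

A 7-joint arm with a two-finger parallel gripper is mounted at the origin on the work surface. World frame = base frame: x ahead of the robot, y to its left, z up, the work surface at z = 0. Lengths are in mm, angles in degrees, forces in N, time in s.
With the tool pointing down it reaches from about 425 to 975 mm from the base axis. Payload 16.7 kg.
Tool frame: the origin (TCP) lies at the very end of the fingers, on their centre line; the grasp point (between the pads) lies 19 mm behind it; y points along the fingers, x is the direction in which the jaws open and shut, and the axes are right-handed (so a half turn about y gives the same grasp; the last joint's range is limited). The gripper opens to 85 mm and grips with 20 to 120 N. Pads are 22 mm wide; open, the fingers measure 114 mm over their backs; the gripper's body (76 mm by 85 mm) begins 54 mm behind the grasp point. The pads swing forward as they close: fully open they stand 13 mm farther back than shut.
Start: joints at [-81.217, 24.414, 4.234, 92.017, -1.954, 63.644, -3.845], TCP at [201.286, 644.252, 231.302] pointing down, gripper open.
Joint ranges: [-163.25, 163.25], [-28.42, 122.38], [-70.27, 78.77], [12.13, 141.07], [-58.53, 238.53], [9.26, 117.41], [-156.51, 156.51]. Speed limits (degrees/s): [108.29, 108.29, 136.94, 136.94, 172.46, 172.46, 172.46].

### API

Orientations are given as [roll, pitch, yaw] about the fixed x, y, z axes, in that order (R = Rz(yaw) Ry(pitch) Rx(roll)).
In Python, from bench import manip, cams, look_for, silhouettes, place_of gives the robot as it stands. The module is installed in compiled form; this text tells all that it offers.
- The arm moves only by the tool move_arm, never from a script. Its argument "moves" is text: rows parted by semicolons, each of 7 numbers parted by spaces: the opening, from 0 (shut) to 1 (fully open), then the shift along the tool's x, y, z in units of 15 cm (1.0 is 15 cm), then the turn, a rotation vector about the tool's x, y, z in units of 90 degrees (1.0 is 90 degrees). A call has exactly 10 rows; each row shifts and turns the commanded pose from where the row before left it, along the tool's axes as they then stand; what a row does not reach is not made up. A row lasts 1/8 s, in which the tool goes at most 62.5 mm and 10.7 degrees, less where a joint would pass 70% of its speed; a pose out of reach is approached as far as the arm can. A call with a number of a shift or a turn outside -1 to 1 is refused whole. A call with a gripper value outside its range is refused whole. The fingers move at their own pace and stop on an object; the grip force is fixed at half the most. Time passes only in rows, so rows that do not move let the fingers close, or fill a call up. It gives the time, the measured TCP pose, the force and the opening at its end, in the units of the state.
- manip.get_state(): the state, without advancing time (a new reading comes with each control period).
- cams.camera(name): name is "scene" or "top"; returns the picture (384x512x3 uint8, blue, green, red); there is no depth.
- cams.camera_info(name): a dict with "fx", "fy", "cx", "cy" (pixels), "extrinsics" (4x4, takes a point from camera to world coordinates). Camera axes: x right, y down, z forward; pixel columns grow to the right and rows downward; lengths in mm; the calibration is good to about 2 mm. A picture is of the moment at which its call begins. camera_info takes no time and is no camera call.
- manip.hand_in(): hands the job in, once; it reports no verdict.
Trained networks look in the newest picture that a camera, given by its name, has taken for a name from the list of things; names that differ only in an ending like _2 or _b are one class to them, and where a whole thing is asked for, a point or a joint stands for the part that bears it (a point fixed in the world has none). Each returns a list of dicts, best first, with "confidence" (0 to 1); they miss things now and then, are a little off and sometimes report something else, mostly with a low value. They report only what shows in the picture. A call takes as long as a camera call. They do not tell look-alikes from the thing itself.
- look_for(camera, target): "location" ([x, y, z] in mm, in the coordinates of the camera as it stood for that picture, good to about 4 mm: the middle of the surface that is visible of it).
- silhouettes(camera, target): "pixels" (384x512 bool, what is visible of it).
- place_of(camera, target): "location" ([x, y, z] in mm, in the coordinates of the camera as it stood for that picture, good to about 4 mm: a listed point, or the origin of a listed thing).
The state is a dict: "time": time; "joint_pos": joint angles; "joint_vel": joint speeds; "effort": joint torques, N m; "tcp_pos": TCP position; "tool_rot": TCP orientation; "force": force on the tool from outside, world axes, zero at the start; "moment": the same for the moment, N m; "width": finger opening in mm.
Only numpy, scipy, OpenCV 4.12 (cv2) and the standard library are available. Lean on these libraries where they do the work, as an engineer would, in place of code of your own. Each camera call takes 0.05 s, during which the arm holds its last target. There are 200 camera calls.

## Working session

There is one attempt and no reset: what is moved stays moved. The work goes in short steps, Python scripts to look and compute and a tool call to move; the robot and the scene stay as the last step left them, time stands still between calls to the robot, and variables do not carry over. Pictures are saved under pics/ and viewed, about 8 in all and at most 12, crops included, and the job is handed in when it is done.

Besides the shell and the picture viewer there is one more tool, called as a command line: name --argument value ..., lists and objects as JSON in quotes. move_arm: Moves the arm, as the interface text tells. Shifts and turns lie within -1 to 1; 1 stands for 15 cm of shift or 90 degrees of turn. Its arguments: {"type":"object","properties":{"moves":{"type":"string"}},"required":["moves"]}

```bash
mkdir -p pics; cat > h.py <<'E'
import numpy as np, cv2
from bench import manip, cams, look_for, silhouettes, place_of
from scipy.spatial.transform import Rotation as R
def w(cam,p):
    T=np.array(cams.camera_info(cam)["extrinsics"]); return T[:3,:3]@np.array(p)+T[:3,3]
def proj(cam,P):
    i=cams.camera_info(cam); T=np.linalg.inv(np.array(i["extrinsics"])); P=np.atleast_2d(P)
    c=P@T[:3,:3].T+T[:3,3]; return np.c_[i["fx"]*c[:,0]/c[:,2]+i["cx"],i["fy"]*c[:,1]/c[:,2]+i["cy"]]
def tri(cs,pxs):
    A=[];b=[]
    for c,(u,v) in zip(cs,pxs):
        i=cams.camera_info(c);T=np.array(i["extrinsics"])
        d=T[:3,:3]@np.array([(u-i["cx"])/i["fx"],(v-i["cy"])/i["fy"],1]);d/=np.linalg.norm(d)
        M=np.eye(3)-np.outer(d,d);A.append(M);b.append(M@T[:3,3])
    return np.linalg.lstsq(np.vstack(A),np.hstack(b),rcond=None)[0]
def ray(c,uv):
    i=cams.camera_info(c);T=np.array(i["extrinsics"])
    d=T[:3,:3]@np.array([(uv[0]-i["cx"])/i["fx"],(uv[1]-i["cy"])/i["fy"],1]); return T[:3,3],d/np.linalg.norm(d)
E
python3 - <<'E'
from h import *
s=manip.get_state(); print({k:np.round(v,2).tolist() for k,v in s.items()})
ims=[]
for c in("scene","top"):
    im=cams.camera(c); cv2.imwrite(f"pics/{c}0.png",cv2.resize(im,(800,600),interpolation=cv2.INTER_CUBIC))
    i=cams.camera_info(c); print(c,i["fx"],i["cx"],i["cy"],np.round(i["extrinsics"],3).tolist())
    for t in("driver_handle","driver_mouth","rack","pillar_top","plate","small_driver","flat_driver","board","multimeter","parts_tray","breadboard"):
        for d in place_of(c,t)[:3]:
            p=w(c,d["location"]); print(t,round(d["confidence"],2),p.round(1),proj(c,p).round()[0])
E
```

```text
{'time': 0.0, 'joint_pos': [-81.22, 24.45, 4.23, 92.05, -1.96, 63.65, -3.84], 'joint_vel': [-0.06, -0.02, 0.0, 0.0, -0.01, 0.02, -0.03], 'effort': [0.0, -94.99, 3.76, -46.35, 0.02, 0.01, 0.0], 'tcp_pos': [201.17, 643.87, 230.59], 'tool_rot': [-90.0, 0.08, 72.65], 'force': [-0.06, 0.76, -0.24], 'moment': [0.01, -0.04, -0.04], 'width': 85.5}
scene 440.22056278553407 259.45458865479935 195.79205856418852 [[0.144, 0.813, -0.565, 1131.534], [0.99, -0.121, 0.079, -81.87], [-0.004, -0.57, -0.821, 856.222], [0.0, 0.0, 0.0, 1.0]]
driver_handle 0.97 [447.9 184.3 105.8] [332. 127.]
driver_handle 0.95 [549.3  -3.8 105. ] [258. 171.]
driver_handle 0.84 [563.3 125.  116.3] [318. 166.]
driver_mouth 0.92 [568.4 128.5   5.7] [315. 197.]
driver_mouth 0.82 [545.7  -8.2  -2.2] [256. 198.]
driver_mouth 0.57 [444.2 189.   -8.5] [327. 157.]
rack 0.79 [556.5 197.6   0.7] [342. 190.]
pillar_top 0.46 [ 640.2 -277.5  104.8] [129. 222.]
plate 0.94 [ 565.1 -237.8   59. ] [153. 202.]
small_driver 0.92 [558.6 198.8   8.7] [343. 189.]
flat_driver 0.33 [559.8 196.6  -1.8] [342. 192.]
board 0.63 [ 565.4 -230.    58.8
[... 357 characters left out ...]
76, 816.374], [0.0, 0.0, 0.0, 1.0]]
driver_handle 0.83 [544.9 -13.  105.1] [252. 237.]
driver_handle 0.67 [567.3 124.  117.3] [183. 212.]
driver_handle 0.34 [ 7.659e+02 -5.970e+01  6.000e-01] [289. 151.]
driver_mouth 0.78 [443.4 182.3  -2.3] [155. 272.]
rack 0.59 [5.579e+02 1.932e+02 4.000e-01] [162. 219.]
pillar_top 0.4 [ 641.3 -277.7  104. ] [394. 213.]
plate 0.93 [ 568.1 -236.4   59.3] [362. 248.]
small_driver 0.75 [555.3 194.9  11. ] [160. 219.]
small_driver 0.62 [549.7 261.9   8.3] [130. 217.]
flat_driver 0.67 [549.1 260.6   5.8] [131. 217.]
flat_driver 0.22 [554.8 191.   -1.1] [163. 221.]
multimeter 0.67 [780.1 147.7   1.9] [203. 130.]
parts_tray 0.95 [ 764.1 -213.8    1. ] [355. 164.]
```

View pics/scene0.png

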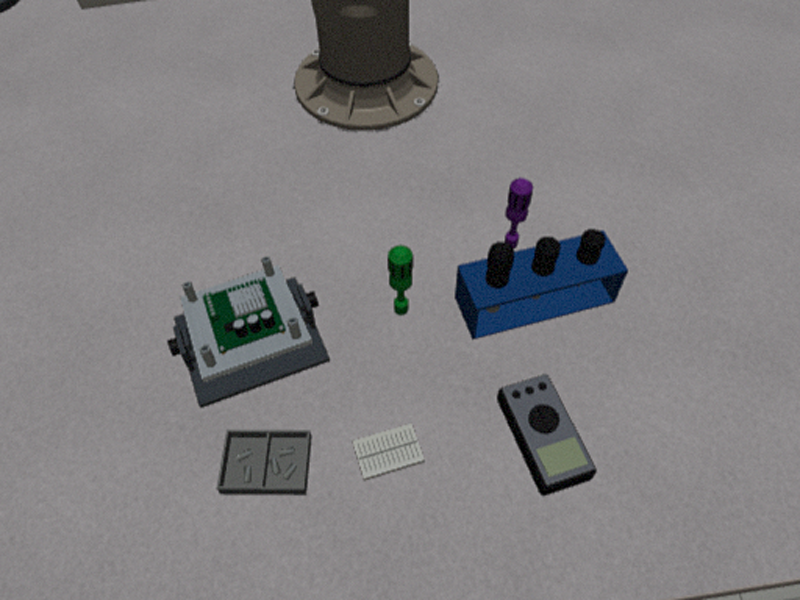

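View pics/top0.png

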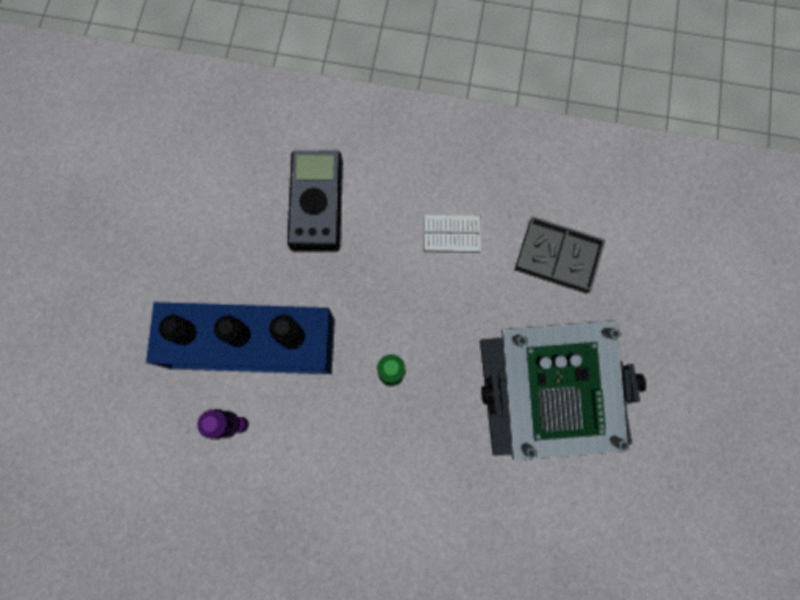

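Candidates for the large driver (in 800x600 scene picture): black handle at (500,265), which stands highest; black (546,256) small driver; black (592,247) flat driver; green (400,268) and purple (518,200) look-alikes. The longest black one is (500,265), at about (565,125). Next are crops of the plate and the rack.

```bash
python3 - <<'E'
from h import *
for c in("scene","top"):
    im=np.mean([cams.camera(c) for _ in range(6)],0); np.save(f"{c}_avg.npy",im)
S=np.load("scene_avg.npy");T=np.load("top_avg.npy")
def crop(I,x,y,wd,hd,k): return cv2.resize(np.clip(I[y:y+hd,x:x+wd]*1.5,0,255).astype(np.uint8),None,fx=k,fy=k,interpolation=cv2.INTER_CUBIC)
cv2.imwrite("pics/plateS.png",crop(S,105,155,112,110,5.4))
cv2.imwrite("pics/plateT.png",crop(T,305,200,112,100,6))
a=crop(S,285,145,125,80,6);cv2.imwrite("pics/rackS.png",a)
E
```

```text
(no output)
```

View pics/plateS.png

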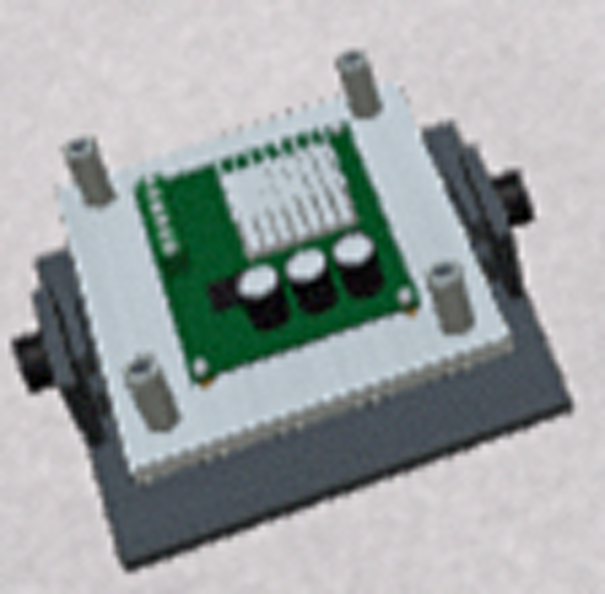

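View pics/plateT.png

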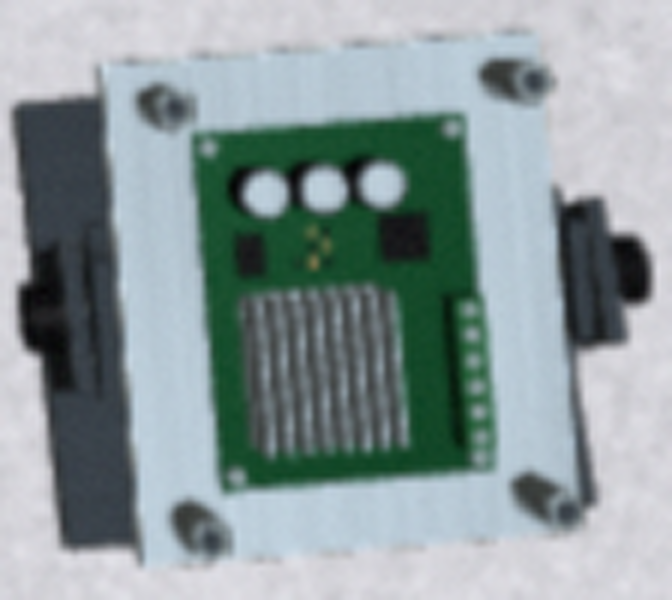

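View pics/rackS.png

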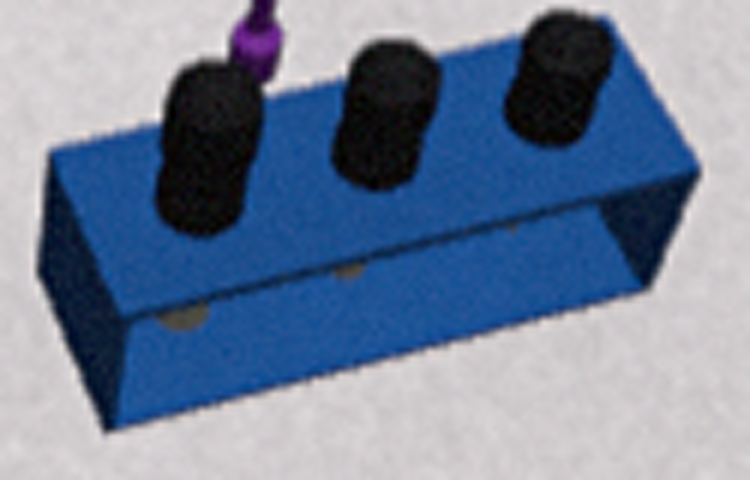

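Picture contents:
- **Rack crop:** the leftmost handle at (210,150) is the longest, so that is the large driver. The purple one behind it stays alone.
- **Plate crops:** the loose pillar's top is at (144,366) in the scene crop and (535,80) in the top crop. The other tops are near (446,273), (350,61) and (81,147).

Now I fit the plate pose and rack position.

```bash
cat > fit.py <<'E'
from h import *
from scipy.optimize import least_squares
L=np.array([[70,-58,34],[70,58,30],[-70,58,30],[-70,-58,30],[85,-75,0],[85,75,0],[-85,75,0],[-85,-75,0]],float)
f=lambda p,o,k:(np.array(p,float)+.5)/k-.5+o
S=f([(144,366),(446,273),(350,61),(81,147),(134,472),(510,340),(400,88),(63,187)],(105,155),5.4)
T=f([(535,80),(176,107),(213,540),(567,510),(540,35),(102,65),(143,562),(590,500)],(305,200),6)
def g(p):
    P=R.from_rotvec(p[3:]).apply(L)+p[:3]; return np.r_[(proj("scene",P)-S).ravel(),(proj("top",P)-T).ravel()]
r=least_squares(g,[566,-237,59,0,-.15,0],loss="soft_l1"); p=r.x; Q=R.from_rotvec(p[3:])
if __name__=="__main__":
    print("plate",p[:3].round(1),"z",Q.as_matrix()[:,2].round(3),"x",Q.as_matrix()[:,0].round(3),"pillar",(Q.apply(L[0])+p[:3]).round(1))
    print(g(p).reshape(2,8,2).round(1).tolist())
    C=f([(50,152),(125,318),(700,170),(607,18)],(285,145),6)
    W=[]
    for uv in C:
        o,d=ray("scene",uv); W.append(o+d*(80-o[2])/d[2])
    W=np.array(W);print(W.round(1).tolist()); c=W.mean(0); y=W[2]+W[3]-W[0]-W[1]; y/=np.linalg.norm(y); print("rack",c,y,"hole",(c-70*y).round(1))
    for c in("scene","top"):
        for t in("driver_handle","driver_mouth"):
            P=[565.5,125,150 if 'h' in t else 10];print(c,proj(c,[P,[565.5,125,80]]).round(1).tolist())
    for c in("scene","top"):
        for d in silhouettes(c,"driver_handle"):
            v,u=np.nonzero(d["pixels"]);print(c,round(d["confidence"],2),len(u),u.mean().round(1),v.mean().round(1),u.min(),u.max(),v.min(),v.max())
E
python3 fit.py
```

```text
plate [ 566.9 -235.6   56.8] z [-0.2   -0.028  0.979] x [0.945 0.259 0.2  ] pillar [ 641.3 -274.5  105.5]
[[[-1.2, 0.0], [-1.1, 0.2], [-0.4, 0.3], [-1.2, -0.1], [-1.8, -0.5], [-0.6, -0.2], [-1.7, -0.8], [-2.8, 0.6]], [[-1.1, -0.2], [-1.2, 0.1], [-1.1, -0.6], [-0.8, -0.4], [-0.5, -1.4], [-0.9, -0.3], [-0.5, 0.2], [-1.3, 4.5]]]
[[539.0, 76.9, 80.0], [616.8, 89.3, 80.0], [582.8, 313.5, 80.0], [506.0, 302.2, 80.0]]
rack [561.15683665 195.47731392  80.        ] [-0.14742759  0.98907285  0.        ] hole [571.5 126.2  80. ]
scene [[320.0, 156.4], [316.5, 176.7]]
scene [[320.0, 156.4], [316.5, 176.7]]
top [[179.5, 209.8], [186.1, 215.7]]
top [[179.5, 209.8], [186.1, 215.7]]
scene 0.81 469 331.1 131.6 323 340 114 157
scene 0.69 540 255.9 175.8 248 264 157 201
scene 0.58 403 319.0 169.8 311 327 155 199
top 0.79 476 141.1 271.4 127 159 262 281
top 0.65 303 250.3 236.7 241 259 227 247
top 0.59 326 183.7 212.3 174 194 202 223
```

```bash
cat > plan.py <<'E'
from h import *
def pose():
    s=manip.get_state(); return np.array(s["tcp_pos"]),R.from_euler("xyz",s["tool_rot"],degrees=True),s
def plan(tp,tr,n,o,p0=None,r0=None):
    p,r,s=pose()
    if p0 is not None:p,r=np.array(p0),r0
    tp=np.array(tp,float); rv=(r.inv()*tr).as_rotvec(); st=R.from_rotvec(rv/n); d=(tp-p)/n; q=r; rows=[]
    for k in range(n):
        rows.append(" ".join(f"{v:.3f}".rstrip('0').rstrip('.') if abs(v)>=5e-4 else "0" for v in [o,*(q.inv().apply(d)/150),*(st.as_rotvec()/(np.pi/2))])); q=q*st
    rows+= [f"{o} 0 0 0 0 0 0"]*(10-n); print("; ".join(rows)); return tp,tr
D=lambda yaw:R.from_euler("xyz",[-90,0,yaw],degrees=True)
def toolR(z,yaw): # tool y along -z; tool x near heading yaw
    y=-np.array(z)/np.linalg.norm(z); x=np.array([np.cos(np.radians(yaw)),np.sin(np.radians(yaw)),0]); x-=y*(x@y); x/=np.linalg.norm(x)
    return R.from_matrix(np.c_[x,y,np.cross(x,y)])
E
python3 - <<'E'
from plan import *
plan([567,125.5,210],D(8.5),10,0.8)
E
cat >> fit.py <<'E'
    def g2(p):
        Qq=R.from_euler("ZY",[p[3],-p[4]]);P=Qq.apply(L)+p[:3]
        a=proj("scene",P)-S-p[5:7]; b=proj("top",P)-T+p[5:7]; b[7]=0; return np.r_[a.ravel(),b.ravel(),p[5:7]]
    r=least_squares(g2,[566,-237,58,.26,.2,0,0],loss="soft_l1");p=r.x;Qq=R.from_euler("ZY",[p[3],-p[4]])
    print(p.round(3),"z",Qq.as_matrix()[:,2].round(3),"pillar",(Qq.apply(L[0])+p[:3]).round(1)); print(g2(p)[:-2].reshape(2,8,2).round(1).tolist())
E
python3 fit.py | tail -2
```

```text
0.8 -0.257 0.014 -0.336 0 0.071 0; 0.8 -0.218 0.014 -0.363 0 0.071 0; 0.8 -0.176 0.014 -0.385 0 0.071 0; 0.8 -0.132 0.014 -0.402 0 0.071 0; 0.8 -0.087 0.014 -0.414 0 0.071 0; 0.8 -0.04 0.014 -0.421 0 0.071 0; 0.8 0.008 0.014 -0.423 0 0.071 0; 0.8 0.055 0.014 -0.42 0 0.071 0; 0.8 0.101 0.014 -0.411 0 0.071 0; 0.8 0.147 0.014 -0.397 0 0.071 0
 -5.57000e-01  4.99000e-01] z [-0.194 -0.051  0.98 ] pillar [ 642.  -276.6  103.5]
[[[-1.5, 0.5], [-1.4, 0.1], [-0.0, -0.1], [-0.7, 0.1], [-1.8, -0.2], [-0.7, -0.5], [-1.0, -1.4], [-1.8, 0.6]], [[-1.0, 0.3], [-0.7, 0.0], [-1.4, -0.5], [-1.5, 0.0], [-0.8, -0.7], [-0.6, -0.4], [-1.2, 0.2], [0.0, 0.0]]]
```

move_arm --moves "0.8 -0.257 0.014 -0.336 0 0.071 0; 0.8 -0.218 0.014 -0.363 0 0.071 0; 0.8 -0.176 0.014 -0.385 0 0.071 0; 0.8 -0.132 0.014 -0.402 0 0.071 0; 0.8 -0.087 0.014 -0.414 0 0.071 0; 0.8 -0.04 0.014 -0.421 0 0.071 0; 0.8 0.008 0.014 -0.423 0 0.071 0; 0.8 0.055 0.014 -0.42 0 0.071 0; 0.8 0.101 0.014 -0.411 0 0.071 0; 0.8 0.147 0.014 -0.397 0 0.071 0"

```text
time: 3.25
tcp_pos: [563.4, 133.0, 211.0]
tool_rot: [-90.0, -0.0, 8.6]
force: [0.8, 1.4, -0.1]
width: 68.6
```

```bash
sed -i 's/T+p\[5:7\]/T-p[5:7]/' fit.py; python3 fit.py | tail -3; python3 - <<'E'
from plan import *
p,r,s=pose();print(p,s["joint_pos"],s["tool_rot"],s["time"])
plan([567,125.5,98],D(8.5),8,0.8)
E
```

```text
[ 5.65960e+02 -2.35189e+02  5.53120e+01  2.58000e-01  1.97000e-01
 -1.09800e+00  5.30000e-02] z [-0.189 -0.05   0.981] pillar [ 640.7 -275.4  102.3]
[[[-0.2, 0.6], [-0.3, 0.1], [0.9, -0.1], [0.3, 0.1], [-0.4, -0.1], [0.4, -0.4], [-0.1, -1.4], [-0.8, 0.7]], [[-0.2, 0.4], [0.2, 0.2], [-0.3, -0.3], [-0.4, 0.1], [0.0, -0.6], [0.2, -0.2], [-0.0, 0.5], [0.0, 0.0]]]
[565.30546521 127.8798928  210.92586834] [-43.74230865  18.23153478  30.34803266 107.18848069 -10.63921348
  57.32553402  -0.78751939] [-9.01455263e+01 -8.72620082e-02  8.09726693e+00] 3.35
0.8 0.001 0.094 -0.002 0 -0.001 0; 0.8 0.001 0.094 -0.002 0 -0.001 0; 0.8 0.001 0.094 -0.002 0 -0.001 0; 0.8 0.001 0.094 -0.002 0 -0.001 0; 0.8 0.001 0.094 -0.002 0 -0.001 0; 0.8 0.001 0.094 -0.002 0 -0.001 0; 0.8 0.001 0.094 -0.002 0 -0.001 0; 0.8 0.001 0.094 -0.002 0 -0.001 0; 0.8 0 0 0 0 0 0; 0.8 0 0 0 0 0 0
```

move_arm --moves "0.8 0 0.1 0 0 0 0; 0.8 0 0.1 0 0 0 0; 0.8 0 0.1 0 0 0 0; 0.8 0 0.1 0 0 0 0; 0.8 0 0.1 0 0 0 0; 0.8 0 0.1 0 0 0 0; 0.8 0 0.1 0 0 0 0; 0.8 0 0.05 0 0 0 0; 0.8 0 0 0 0 0 0; 0.8 0 0 0 0 0 0"

```text
time: 4.6
tcp_pos: [562.7, 134.5, 98.6]
tool_rot: [-90.0, -0.0, 8.7]
force: [-0.1, -1.1, 0.9]
width: 68.4
```

move_arm --moves "0.4 0 0 0 0 0 0; 0.2 0 0 0 0 0 0; 0.1 0 0 0 0 0 0; 0 0 0 0 0 0 0; 0 0 0 0 0 0 0; 0 0 0 0 0 0 0; 0 0 0 0 0 0 0; 0 0 0 0 0 0 0; 0 0 0 0 0 0 0; 0 0 0 0 0 0 0"

```text
time: 5.85
tcp_pos: [562.7, 134.7, 98.7]
tool_rot: [-90.0, -0.0, 8.7]
force: [-1.2, -0.7, 6.8]
width: 32.8
```

```bash
python3 - <<'E'
from plan import *
p,r,s=pose();print(p,s["tool_rot"],s["time"],s["width"],s["force"],s["moment"])
a=cams.camera("scene");b=cams.camera("top")
k=lambda I,x,y:cv2.resize(I[y:y+110,x:x+80],None,fx=5,fy=5,interpolation=cv2.INTER_CUBIC)
cv2.imwrite("pics/grasp.png",np.hstack([k(a,280,120),k(b,145,160)]))
E
```

```text
[562.7414982  134.70287939  98.72519226] [-8.99797683e+01 -4.65420773e-02  8.74933428e+00] 5.85 32.84219288778574 [-1.21462426 -0.6731344   6.81400424] [-0.04474822  0.31173971  0.04415603]
```

View pics/grasp.png

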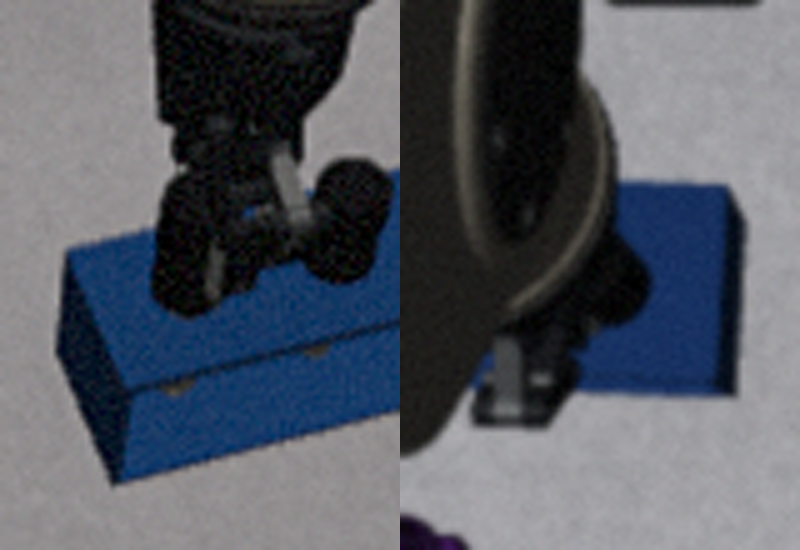

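The grasp picture shows the handle left of the finger centre, so the arm stopped about 10 mm short in y. I'll open, shift, and grip again.

move_arm --moves "0.4 0 0 0 0 0 0; 0.8 0 0 0 0 0 0; 0.8 0 0 0 0 0 0; 0.8 0 0 -0.02 0 0 0; 0.8 0 0 -0.02 0 0 0; 0.8 0.01 0 -0.02 0 0 0; 0.8 0 0 -0.005 0 0 0; 0.8 0 0 0 0 0 0; 0.8 0 0 0 0 0 0; 0.8 0 0 0 0 0 0"

```text
time: 7.2
tcp_pos: [565.3, 125.3, 98.2]
tool_rot: [-90.0, 0.0, 8.8]
force: [0.3, 0.4, 0.7]
width: 68.0
```

```bash
python3 - <<'E'
from plan import *
a=cams.camera("scene");b=cams.camera("top")
p,r,s=pose();print(p,s["tool_rot"],s["time"],s["width"],s["force"])
for c in("scene","top"):
    for t in("driver_handle","small_driver","flat_driver"):
        for d in place_of(c,t)[:3]: print(c,t,round(d["confidence"],2),w(c,d["location"]).round(1))
k=lambda I,x,y:cv2.resize(I[y:y+110,x:x+80],None,fx=5,fy=5,interpolation=cv2.INTER_CUBIC)
cv2.imwrite("pics/grasp2.png",np.hstack([k(a,280,120),k(b,145,160)]))
E
```

```text
[565.30889923 125.20504718  98.12764302] [-9.00013633e+01  4.93839439e-03  8.75336195e+00] 7.3 68.30514003263337 [-0.0728134  -0.38727669  0.19140146]
scene driver_handle 0.88 [548.1  -6.7 102.8]
scene driver_handle 0.52 [563.8 126.4 112.6]
scene flat_driver 0.27 [ 7.836e+02  1.500e+02 -4.000e-01]
top driver_handle 0.76 [438.1 184.3 104.2]
top driver_handle 0.64 [564.3 125.6 119.1]
top driver_handle 0.59 [547.6 -10.  107.2]
```

View pics/grasp2.png

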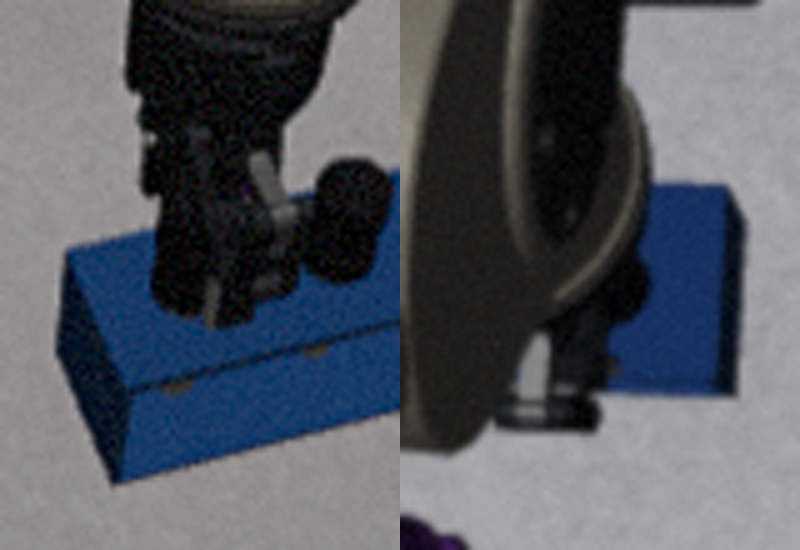

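move_arm --moves "0.4 0 0 0 0 0 0; 0.2 0 0 0 0 0 0; 0.1 0 0 0 0 0 0; 0 0 0 0 0 0 0; 0 0 0 0 0 0 0; 0 0 0 0 0 0 0; 0 0 0 0 0 0 0; 0 0 0 0 0 0 0; 0 0 0 0 0 0 0; 0 0 0 0 0 0 0"

```text
time: 8.85
tcp_pos: [565.4, 125.1, 98.3]
tool_rot: [-90.0, -0.0, 8.7]
force: [-1.5, -0.1, 4.8]
width: 32.6
```

```bash
python3 - <<'E'
from plan import *
p,r,s=pose();print(p,s["tool_rot"],s["time"],s["width"],s["force"],s["moment"])
for c in ("scene","top"):
    print(proj(c,[[565,125,150],[565,125,80],[565+34,130,99],[565-34,120,99]]).round(0).tolist())
E
```

```text
[565.42334421 125.12396512  98.25965995] [-8.99976570e+01 -6.89617033e-03  8.74652024e+00] 8.85 32.635987489792356 [-1.49980194 -0.07770207  4.81589309] [-0.06795793  0.24526708  0.01939905]
[[320.0, 156.0], [316.0, 177.0], [323.0, 183.0], [312.0, 160.0]]
[[179.0, 210.0], [186.0, 216.0], [186.0, 197.0], [183.0, 232.0]]
```

move_arm --moves "0 0 -0.05 0 0 0 0; 0 0 -0.1 0 0 0 0; 0 0 -0.14 0 0 0 0; 0 0 -0.14 0 0 0 0; 0 0 -0.14 0 0 0 0; 0 0 -0.14 0 0 0 0; 0 0 -0.14 0 0 0 0; 0 0 -0.14 0 0 0 0; 0 0 -0.08 0 0 0 0; 0 0 0 0 0 0 0"

```text
time: 10.1
tcp_pos: [565.6, 125.2, 259.5]
tool_rot: [-90.0, -0.1, 8.7]
force: [-0.0, 0.1, -1.9]
width: 32.5
```

```bash
python3 - <<'E'
from plan import *
a=cams.camera("scene");b=cams.camera("top")
p,r,s=pose();print(p,s["tool_rot"],s["time"],s["width"],s["force"],s["moment"])
for c in("scene","top"):
    for t in("driver_handle","driver_mouth"):
        for d in place_of(c,t)[:3]: print(c,t,round(d["confidence"],2),w(c,d["location"]).round(1))
z=np.array([-.191,-.048,.98]);z/=np.linalg.norm(z);P=np.array([640.7,-275.4,102.3])
tr=toolR(z,-3)
t=P+z*(45+88.3);print(t)
plan(t,tr,10,0);print("rest"); 
print(len(silhouettes("scene","driver_handle")))
E
```

```text
[565.02174997 125.14524074 258.15518386] [-9.00057182e+01  3.84844808e-02  8.75384473e+00] 10.2 32.811652124181755 [-0.23237002  0.24481769 -1.43897238] [ 0.09225914  0.010135   -0.02088355]
scene driver_handle 0.84 [563.8 124.8 272.5]
scene driver_handle 0.79 [447.1 182.6 106.1]
scene driver_handle 0.78 [548.   -3.5 104.1]
scene driver_mouth 0.98 [564.9 128.3 166.5]
scene driver_mouth 0.9 [ 5.444e+02 -9.700e+00 -2.000e-01]
scene driver_mouth 0.56 [447.2 188.8  -8. ]
top driver_handle 0.79 [565.9 124.9 275.1]
top driver_handle 0.7 [442.6 182.8 105.3]
top driver_handle 0.57 [545.3  -7.8 107.6]
top driver_mouth 0.95 [441.9 180.7  -0.9]
top driver_mouth 0.67 [564.5 123.4 169.2]
[ 615.22931858 -281.80100894  232.98726592]
0 -0.008 0.017 -0.273 0.003 0.013 -0.012; 0 -0.003 0.016 -0.273 0.003 0.013 -0.012; 0 0.003 0.015 -0.273 0.003 0.013 -0.012; 0 0.008 0.014 -0.273 0.003 0.013 -0.012; 0 0.014 0.013 -0.273 0.003 0.013 -0.012; 0 0.019 0.012 -0.273 0.003 0.013 -0.012; 0 0.025 0.011 -0.272 0.003 0.013 -0.012; 0 0.03 0.011 -0.272 0.003 0.013 -0.012; 0 0.036 0.01 -0.271 0.003 0.013 -0.012; 0 0.041 0.01 -0.271 0.003 0.013 -0.012
rest
3
```

move_arm --moves "0 -0.008 0.01 -0.25 0.003 0.013 -0.012; 0 -0.003 0.01 -0.27 0.003 0.013 -0.012; 0 0.003 0.01 -0.27 0.003 0.013 -0.012; 0 0.008 0.01 -0.27 0.003 0.013 -0.012; 0 0.014 0.015 -0.27 0.003 0.013 -0.012; 0 0.019 0.015 -0.27 0.003 0.013 -0.012; 0 0.025 0.015 -0.27 0.003 0.013 -0.012; 0 0.03 0.015 -0.27 0.003 0.013 -0.012; 0 0.036 0.01 -0.26 0.003 0.013 -0.012; 0 0.041 0.01 -0.25 0.003 0.013 -0.012"

```text
time: 11.7
tcp_pos: [616.2, -271.5, 233.1]
tool_rot: [-86.2, -10.4, -3.4]
force: [0.8, 0.6, -1.6]
width: 32.4
```

```bash
python3 - <<'E'
from plan import *
for _ in range(6): b=cams.camera("top")
p,r,s=pose();print(p,s["tool_rot"],s["time"],s["joint_vel"])
z=np.array([-.191,-.048,.98]);z/=np.linalg.norm(z);P=np.array([640.7,-275.4,102.3])
print("axis",-r.as_matrix()[:,1],"joints",np.round(s["joint_pos"],0))
plan(P+z*(30+88.3),toolR(z,-3),6,0)
E
```

```text
[ 616.27480879 -269.28640663  233.21126493] [-86.15081447 -10.4044732   -3.28997324] 12.0 [-0.66223541 -0.35092924 -0.06142996 -0.04885652 -0.06893849  0.04988268
  0.09597264]
axis [-0.18374414 -0.0566789   0.98133867] joints [ -6.  23.  37. 101. -26.  55.  39.]
0 0 0.016 -0.014 -0.001 0.001 -0.001; 0 0 0.016 -0.014 -0.001 0.001 -0.001; 0 0 0.016 -0.014 -0.001 0.001 -0.001; 0 0 0.016 -0.014 -0.001 0.001 -0.001; 0 0 0.016 -0.014 -0.001 0.001 -0.001; 0 0 0.016 -0.014 -0.001 0.001 -0.001; 0 0 0 0 0 0 0; 0 0 0 0 0 0 0; 0 0 0 0 0 0 0; 0 0 0 0 0 0 0
```

move_arm --moves "0 0 0.016 -0.014 -0.001 0.001 -0.001; 0 0 0.016 -0.014 -0.001 0.001 -0.001; 0 0 0.016 -0.014 -0.001 0.001 -0.001; 0 0 0.016 -0.014 -0.001 0.001 -0.001; 0 0 0.016 -0.014 -0.001 0.001 -0.001; 0 0 0.016 -0.014 -0.001 0.001 -0.001; 0 0 0 0 0 0 0; 0 0 0 0 0 0 0; 0 0 0 0 0 0 0; 0 0 0 0 0 0 0"

```text
time: 13.25
tcp_pos: [618.3, -281.9, 218.7]
tool_rot: [-86.6, -10.9, -3.9]
force: [-0.2, -0.4, -1.2]
width: 32.6
```

```bash
python3 - <<'E'
from plan import *
I={}
for c in("scene","top"):
    I[c]=np.mean([cams.camera(c) for _ in range(5)],0); np.save(f"near_{c}.npy",I[c])
p,r,s=pose();print(p,s["tool_rot"],s["time"],s["force"])
ax=-r.as_matrix()[:,1];m=p-88.3*ax
print("axis",ax,"mouth",m)
for c in("scene","top"):
    for t in("driver_handle","driver_mouth","pillar_top"):
        for d in place_of(c,t)[:4]: print(c,t,round(d["confidence"],2),w(c,d["location"]).round(1))
print({c:proj(c,[m,[640.7,-275.4,102.3]]).round(1).tolist() for c in I})
def crop(I,x,y,wd,hd,k): return cv2.resize(np.clip(I[y:y+hd,x:x+wd]*1.8,0,255).astype(np.uint8),None,fx=k,fy=k,interpolation=cv2.INTER_CUBIC)
cv2.imwrite("pics/near.png",np.hstack([crop(I["scene"],105,170,50,60,8),crop(I["top"],370,190,50,60,8)]))
E
```

```text
[ 618.2686995  -281.95869301  218.64262341] [-86.6071067  -10.94371182  -3.91877928] 13.75 [ 0.53483553  0.46480238 -1.22948633]
axis [-0.19311336 -0.04609252  0.98009322] mouth [ 635.32060876 -277.88872393  132.10039243]
scene driver_handle 0.76 [547.1  -7.2 102.9]
scene driver_handle 0.71 [ 612.4 -283.2  234.3]
scene driver_handle 0.62 [445.5 185.6 106.2]
scene driver_handle 0.47 [ 564.7 -229.5   56.8]
scene driver_mouth 0.78 [445.8 188.3  -5.1]
scene driver_mouth 0.69 [ 637.2 -272.8  128.9]
scene driver_mouth 0.57 [ 5.417e+02 -9.400e+00  1.000e-01]
scene driver_mouth 0.25 [ 565.3 -238.6   56.8]
scene pillar_top 0.62 [ 638.6 -276.   110.9]
top driver_handle 0.74 [ 618.2 -284.4  235.2]
top driver_handle 0.67 [439.2 182.3 105.5]
top driver_handle 0.55 [546.6 -11.2 106.5]
top driver_mouth 0.91 [ 634.3 -279.5  129.4]
top driver_mouth 0.7 [443.3 186.7   0.6]
{'scene': [[125.0, 212.9], [130.0, 223.0]], 'top': [[399.4, 213.8], [392.4, 213.4]]}
```

View pics/near.png

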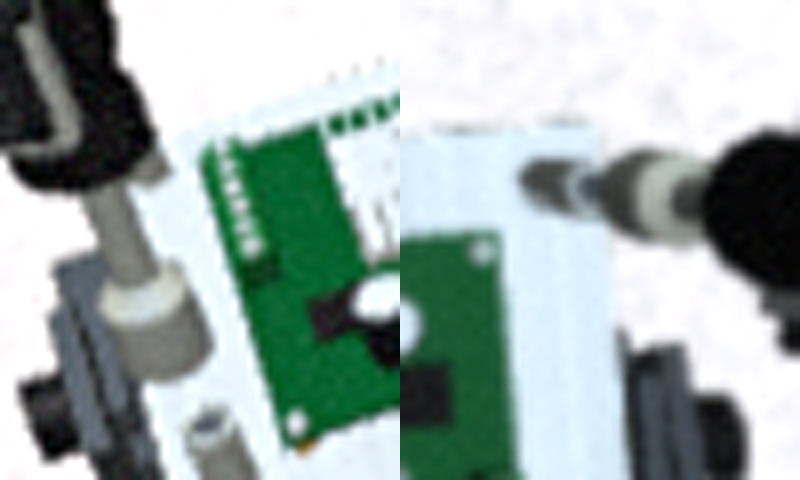

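The near view shows the mouth at scene crop (168,346) and the pillar top at (208,420). Kinematics and images agree to about 1 px, once the ~1 px bias common to both cameras is allowed for. Descending to just above the top.

move_arm --moves "0 0 0.02 0.004 0 0 0; 0 0 0.02 0.003 0 0 0; 0 0 0.02 0 0 0 0; 0 0 0.02 0 0 0 0; 0 0 0.02 0 0 0 0; 0 0 0.02 0 0 0 0; 0 0 0.02 0 0 0 0; 0 0 0.02 0 0 0 0; 0 0 0 0 0 0 0; 0 0 0 0 0 0 0"

```text
time: 15.3
tcp_pos: [623.0, -279.9, 195.2]
tool_rot: [-86.6, -10.9, -3.9]
force: [-0.6, 0.5, -1.1]
width: 32.4
```

```bash
cat > st.py <<'E'
from plan import *
Z=np.array([-.191,-.048,.98]);Z/=np.linalg.norm(Z);P=np.array([640.7,-275.4,102.3])
F=[];p,r,s=pose()
for _ in range(3): cams.camera("top"); F.append(manip.get_state()["force"])
p,r,s=pose();M=r.as_matrix();ax=-M[:,1];m=p-88.3*ax;e=m-P
print("t",s["time"],"tcp",p.round(2),"rot",np.round(s["tool_rot"],2),"h along Z",round(e@Z,2),"lat",(e-Z*(e@Z)).round(2),"lat tool xz",(M.T@(e-Z*(e@Z))).round(2),"ang",round(np.arccos(ax@Z),3))
f=np.mean(F,0);print("F world",f.round(2),"tool",(M.T@f).round(2),"mom tool",(M.T@np.array(s["moment"])).round(3),"q7",round(s["joint_pos"][6],1),"w",round(s["width"],2))
E
python3 st.py
```

```text
t 15.45 tcp [ 622.99 -279.88  195.31] rot [-86.61 -10.96  -3.92] h along Z 6.48 lat [ 0.6  -0.11  0.11] lat tool xz [ 0.62  0.   -0.07] ang 0.003
F world [ 0.07  0.42 -1.49] tool [-0.24  1.5   0.34] mom tool [-0.071  0.     0.274] q7 40.9 w 32.35
```

move_arm --moves "0 0 0.006 0 0 0 0; 0 0 0.005 0 0 0 0; 0 0 0.005 0 0 0 0; 0 0 0.005 0 0 0 0; 0 0 0.005 0 0 0 0; 0 0 0.004 0 0 0 0; 0 0 0.004 0 0 0 0; 0 0 0.004 0 0 0 0; 0 0 0 0 0 0 0; 0 0 0 0 0 0 0"

```text
time: 16.7
tcp_pos: [624.0, -279.5, 189.5]
tool_rot: [-86.6, -10.9, -3.9]
force: [0.4, 1.1, -2.3]
width: 32.7
```

```bash
python3 st.py
```

```text
t 16.85 tcp [ 624.04 -279.51  189.55] rot [-86.6  -10.94  -3.92] h along Z 0.62 lat [ 0.5  -0.01  0.1 ] lat tool xz [0.51 0.   0.03] ang 0.003
F world [ 0.01  1.21 -2.28] tool [-0.51  2.3   1.08] mom tool [0.195 0.028 0.37 ] q7 41.2 w 32.65
```

move_arm --moves "0 0 0.003 0 0 0 0; 0 0 0.003 0 0 0 0; 0 0 0.003 0 0 0 0; 0 0 0.003 0 0 0 0; 0 0 0.003 0 0 0 0; 0 0 0.003 0 0 0 0; 0 0 0 0 0 0 0; 0 0 0 0 0 0 0; 0 0 0 0 0 0 0; 0 0 0 0 0 0 0"

```text
time: 18.1
tcp_pos: [624.6, -279.4, 186.9]
tool_rot: [-86.6, -10.9, -3.9]
force: [-0.9, 0.6, -2.7]
width: 32.6
```

```bash
python3 st.py
```

```text
t 18.25 tcp [ 624.56 -279.44  186.91] rot [-86.61 -10.94  -3.92] h along Z -2.07 lat [ 0.51 -0.07  0.1 ] lat tool xz [ 0.52  0.   -0.04] ang 0.003
F world [-0.75  1.13 -1.85] tool [-1.16  1.72  0.97] mom tool [0.401 0.012 0.41 ] q7 41.4 w 32.86
```

move_arm --moves "0 0 0.003 0 0 0 0; 0 0 0.003 0 0 0 0; 0 0 0.003 0 0 0 0; 0 0 0.003 0 0 0 0; 0 0 0.003 0 0 0 0; 0 0 0.003 0 0 0 0; 0 0 0 0 0 0 0; 0 0 0 0 0 0 0; 0 0 0 0 0 0 0; 0 0 0 0 0 0 0"

```text
time: 19.5
tcp_pos: [625.1, -279.3, 184.3]
tool_rot: [-86.6, -10.9, -3.9]
force: [-1.4, 1.1, -2.0]
width: 32.9
```

```bash
python3 st.py; python3 - <<'E'
from plan import *
I={}
for c in("scene","top"): I[c]=np.mean([cams.camera(c) for _ in range(3)],0)
def crop(I,x,y,wd,hd,k): return cv2.resize(np.clip(I[y:y+hd,x:x+wd]*1.8,0,255).astype(np.uint8),None,fx=k,fy=k,interpolation=cv2.INTER_CUBIC)
cv2.imwrite("pics/near2.png",np.hstack([crop(I["scene"],105,180,50,60,8),crop(I["top"],370,190,50,60,8)]))
E
```

```text
t 19.65 tcp [ 625.08 -279.35  184.27] rot [-86.61 -10.94  -3.92] h along Z -4.76 lat [ 0.52 -0.11  0.1 ] lat tool xz [ 0.53  0.   -0.08] ang 0.003
F world [-0.85  1.25 -1.35] tool [-1.17  1.22  1.12] mom tool [ 0.405 -0.021  0.479] q7 41.5 w 33.03
```

View pics/near2.png

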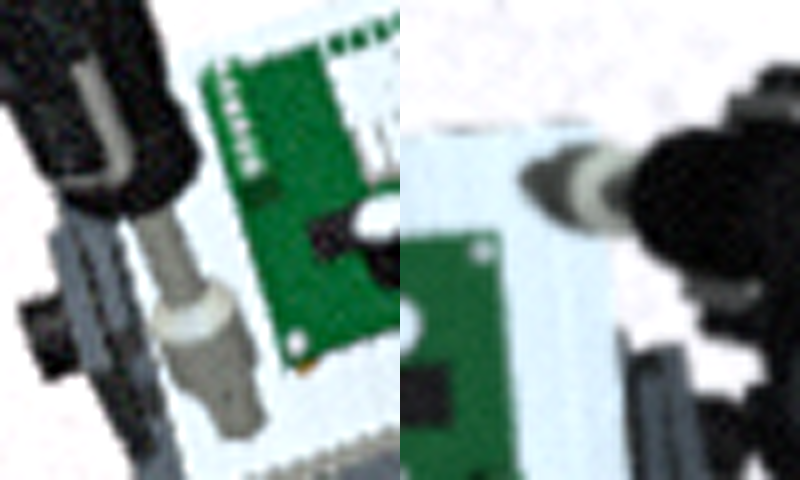

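```bash
python3 - <<'E'
from plan import *
p,r,s=pose();ax=-r.as_matrix()[:,1];m=p-88.3*ax
Z=np.array([-.191,-.048,.98]);Z/=np.linalg.norm(Z);P=np.array([640.7,-275.4,102.3])
for c,o in(("scene",(105,180)),("top",(370,190))):
    q=(proj(c,[P,P-34*Z,m,m+28*ax,m+70*ax])+[1.1,0]-o+.5)*8-.5; q[:,0]+=400*(c=="top"); print(c,dict(zip(("ptop","pbase","mouth","socktop","handlebase"),q.round(0).tolist())))
E
```

```text
scene {'ptop': [212.0, 348.0], 'pbase': [250.0, 436.0], 'mouth': [217.0, 362.0], 'socktop': [185.0, 286.0], 'handlebase': [134.0, 166.0]}
top {'ptop': [592.0, 190.0], 'pbase': [540.0, 186.0], 'mouth': [585.0, 188.0], 'socktop': [631.0, 192.0], 'handlebase': [707.0, 199.0]}
```

move_arm --moves "0 0 0.003 0 0 0 0; 0 0 0.003 0 0 0 0; 0 0 0.003 0 0 0 0; 0 0 0.003 0 0 0 0; 0 0 0.003 0 0 0 0; 0 0 0.003 0 0 0 0; 0 0 0 0 0 0 0; 0 0 0 0 0 0 0; 0 0 0 0 0 0 0; 0 0 0 0 0 0 0"

```text
time: 21.2
tcp_pos: [625.6, -279.2, 181.6]
tool_rot: [-86.6, -10.9, -3.9]
force: [-1.0, 1.8, -1.2]
width: 32.5
```

```bash
python3 st.py
```

```text
t 21.35 tcp [ 625.62 -279.24  181.64] rot [-86.61 -10.94  -3.92] h along Z -7.45 lat [ 0.55 -0.13  0.1 ] lat tool xz [ 0.57  0.   -0.1 ] ang 0.003
F world [-0.87  1.39 -1.81] tool [-1.29  1.67  1.23] mom tool [0.446 0.014 0.501] q7 41.6 w 32.53
```

move_arm --moves "0 0 0.004 0 0 0 0; 0 0 0.004 0 0 0 0; 0 0 0.004 0 0 0 0; 0 0 0.004 0 0 0 0; 0 0 0.004 0 0 0 0; 0 0 0.003 0 0 0 0; 0 0 0 0 0 0 0; 0 0 0 0 0 0 0; 0 0 0 0 0 0 0; 0 0 0 0 0 0 0"

```text
time: 22.6
tcp_pos: [626.3, -279.4, 179.2]
tool_rot: [-86.6, -11.0, -3.9]
force: [-6.5, 2.1, 12.0]
width: 32.3
```

```bash
python3 st.py
```

```text
t 22.75 tcp [ 626.31 -279.46  179.16] rot [-86.61 -10.99  -3.94] h along Z -10.0 lat [ 0.83 -0.48  0.14] lat tool xz [ 0.87  0.   -0.43] ang 0.004
F world [-6.33  3.18 11.8 ] tool [ -4.16 -12.64   3.49] mom tool [0.848 0.008 1.529] q7 41.8 w 32.79
```

```bash
python3 - <<'E'
from plan import *
I={}
for c in("scene","top"): I[c]=np.mean([cams.camera(c) for _ in range(4)],0)
def crop(I,x,y,wd,hd,k): return cv2.resize(np.clip(I[y:y+hd,x:x+wd]*1.8,0,255).astype(np.uint8),None,fx=k,fy=k,interpolation=cv2.INTER_CUBIC)
p,r,s=pose();ax=-r.as_matrix()[:,1];m=p-88.3*ax
a=crop(I["scene"],115,195,36,50,11)
S0=np.load("scene_avg.npy");b=crop(S0,115,195,36,50,11)
cv2.imwrite("pics/depth.png",np.hstack([b,a]))
Z=np.array([-.191,-.048,.98]);Z/=np.linalg.norm(Z);P=np.array([640.7,-275.4,102.3])
u=np.cross(Z,[0,0,1.]);u/=np.linalg.norm(u);v=np.cross(Z,u)
ang=np.linspace(0,2*np.pi,73)
for h in (0,-4,-8,-10,-12,-14):
    q=(proj("scene",P+h*Z+11*(np.cos(ang)[:,None]*u+np.sin(ang)[:,None]*v))+[1.1,-.6]-[115,195]+.5)*11
    print(h,"rim left",q[q[:,0].argmin()].round(),"right",q[q[:,0].argmax()].round(),"bottom",q[q[:,1].argmax()].round())
E
```

```text
0 rim left [122. 320.] right [243. 295.] bottom [166. 353.]
-4 rim left [128. 334.] right [249. 309.] bottom [173. 367.]
-8 rim left [134. 349.] right [255. 324.] bottom [179. 382.]
-10 rim left [138. 356.] right [258. 331.] bottom [182. 389.]
-12 rim left [141. 363.] right [261. 338.] bottom [185. 396.]
-14 rim left [144. 370.] right [264. 345.] bottom [188. 403.]
```

View pics/depth.png

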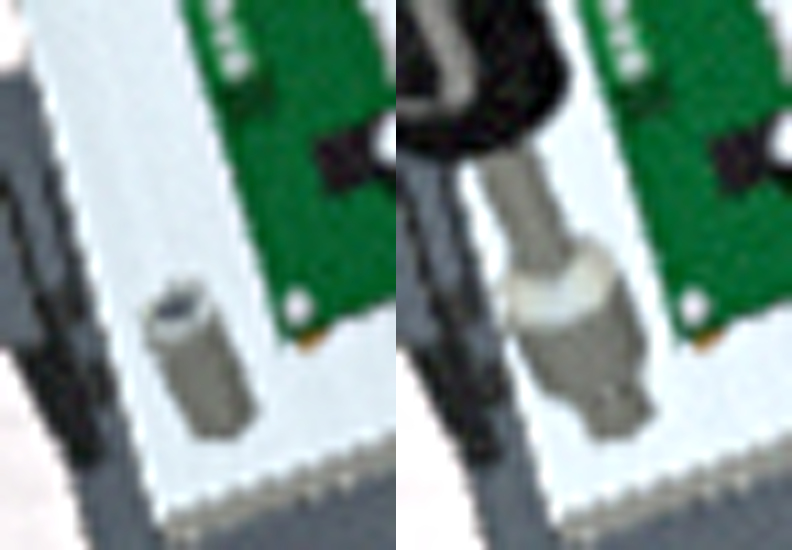

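The depth picture shows the socket rim at right-panel (545,375)/(580,405), matching a depth of 13–14 mm. So the hexagon has gone over and the hole floor rests on the pillar. Easing off the pressure.

move_arm --moves "0 0 -0.003 0 0 0 0; 0 0 -0.003 0 0 0 0; 0 0 0 0 0 0 0; 0 0 0 0 0 0 0; 0 0 0 0 0 0 0; 0 0 0 0 0 0 0; 0 0 0 0 0 0 0; 0 0 0 0 0 0 0; 0 0 0 0 0 0 0; 0 0 0 0 0 0 0"

```text
time: 24.4
tcp_pos: [626.2, -279.3, 179.4]
tool_rot: [-86.6, -11.0, -3.9]
force: [-4.3, 1.3, 6.1]
width: 32.7
```

```bash
python3 st.py
```

```text
t 24.55 tcp [ 626.19 -279.25  179.42] rot [-86.61 -10.96  -3.93] h along Z -9.74 lat [ 0.71 -0.25  0.13] lat tool xz [ 0.74  0.   -0.21] ang 0.003
F world [-3.35  2.39  6.57] tool [-2.19 -6.97  2.57] mom tool [0.671 0.005 0.991] q7 41.7 w 32.5
```

move_arm --moves "0 0 -0.002 0 0 0.03 0; 0 0 0 0 0 0.03 0; 0 0 0 0 0 0.03 0; 0 0 0 0 0 0.03 0; 0 0 0 0 0 0.03 0; 0 0 0 0 0 0.03 0; 0 0 0 0 0 0.03 0; 0 0 0 0 0 0.03 0; 0 0 0 0 0 0.03 0; 0 0 0 0 0 0.03 0"

```text
time: 25.8
tcp_pos: [625.9, -278.7, 179.4]
tool_rot: [-82.0, -8.1, -31.2]
force: [-4.8, 3.7, 5.2]
width: 32.4
```

```bash
python3 st.py
```

```text
t 25.95 tcp [ 625.88 -278.74  179.38] rot [-81.97  -8.16 -31.18] h along Z -9.74 lat [0.32 0.31 0.08] lat tool xz [0.13 0.   0.44] ang 0.002
F world [-5.07  4.3   5.13] tool [-5.77 -5.8   1.88] mom tool [ 0.443 -0.075  1.757] q7 18.4 w 32.68
```

move_arm --moves "0 -0.002 -0.001 0.001 0 0.03 0; 0 0 0 0 0 0.03 0; 0 0 0 0 0 0.035 0; 0 0 0 0 0 0.035 0; 0 0 0 0 0 0.035 0; 0 0 0 0 0 0.035 0; 0 0 0 0 0 0.035 0; 0 0 0 0 0 0.035 0; 0 0 0 0 0 0.035 0; 0 0 0 0 0 0.035 0"

```text
time: 27.2
tcp_pos: [625.8, -278.0, 179.4]
tool_rot: [-78.9, -2.9, -61.5]
force: [-3.2, 4.8, 4.4]
width: 32.3
```

```bash
python3 st.py
```

```text
t 27.35 tcp [ 625.83 -278.04  179.36] rot [-78.95  -2.95 -61.47] h along Z -9.78 lat [0.25 1.06 0.1 ] lat tool xz [-0.8  -0.    0.74] ang 0.002
F world [-2.9   5.01  4.43] tool [-5.56 -4.66  0.75] mom tool [-0.098 -0.087  1.888] q7 -7.9 w 32.51
```

move_arm --moves "0 -0.002 0 0 0 0.03 0; 0 -0.001 0 0 0 0.04 0; 0 0 0 0 0 0.045 0; 0 0 0 0 0 0.045 0; 0 0 0 0 0 0.045 0; 0 0 0 0 0 0.045 0; 0 0 0 0 0 0.045 0; 0 0 0 0 0 0.045 0; 0 0 0 0 0 0.045 0; 0 0 0 0 0 0.04 0"

```text
time: 28.6
tcp_pos: [626.1, -277.5, 179.4]
tool_rot: [-79.4, 4.5, -99.1]
force: [-0.0, 5.0, 2.4]
width: 32.9
```

```bash
python3 st.py
```

```text
t 28.75 tcp [ 626.13 -277.46  179.41] rot [-79.44   4.48 -99.  ] h along Z -9.82 lat [0.61 1.64 0.2 ] lat tool xz [-1.72 -0.    0.35] ang 0.002
F world [-0.85  5.82  2.97] tool [-5.83 -2.8  -1.26] mom tool [-0.491 -0.079  1.57 ] q7 -40.6 w 32.76
```

move_arm --moves "0 -0.002 0 0 0 0 0; 0 0 0 0 0 0 0; 0 0 -0.02 0 0 0 0; 0 0 -0.03 0 0 0 0; 0 0 -0.03 0 0 0 0; 0 0 -0.04 0 0 0 0; 0 0 -0.05 0 0 0 0; 0 0 -0.06 0 0 0 0; 0 0 -0.08 0 0 0 0; 0 0 -0.1 0 0 0 0"

```text
time: 30.0
tcp_pos: [613.6, -281.1, 240.8]
tool_rot: [-79.4, 4.4, -99.0]
force: [0.7, 0.4, -0.9]
width: 32.6
```

```bash
python3 st.py; python3 - <<'E'
from plan import *
I=np.mean([cams.camera("scene") for _ in range(4)],0);S0=np.load("scene_avg.npy")
def crop(I,x,y,wd,hd,k): return cv2.resize(np.clip(I[y:y+hd,x:x+wd]*1.8,0,255).astype(np.uint8),None,fx=k,fy=k,interpolation=cv2.INTER_CUBIC)
cv2.imwrite("pics/after.png",np.hstack([crop(S0,115,195,36,50,11),crop(I,115,195,36,50,11)]))
p,r,s=pose();print(p,s["tool_rot"],s["time"])
plan([600,-100,270],D(-45),10,0)
plan([565.4,125.1,262],D(8.7),10,0,[600,-100,270],D(-45))
for c in("scene","top"):
    for d in place_of(c,"driver_mouth")[:3]: print(c,w(c,d["location"]).round(1))
print("mouth kin",p+88.3*r.as_matrix()[:,1])
E
```

```text
t 30.15 tcp [ 614.01 -281.24  240.89] rot [-79.34   4.42 -99.03] h along Z 52.95 lat [0.6  0.74 0.15] lat tool xz [-0.84  0.    0.49] ang 0.004
F world [ 0.62 -0.5  -0.45] tool [0.43 0.54 0.6 ] mom tool [-0.24  -0.011 -0.106] q7 -43.7 w 32.64
[ 613.75340991 -280.71711405  239.38527321] [-79.45922253   4.43174862 -99.02827457] 30.35
0 -0.119 -0.016 -0.025 -0.013 -0.06 0.001; 0 -0.121 -0.016 -0.014 -0.013 -0.06 0.001; 0 -0.122 -0.015 -0.003 -0.013 -0.06 0.001; 0 -0.121 -0.015 0.008 -0.013 -0.06 0.001; 0 -0.12 -0.015 0.019 -0.013 -0.06 0.001; 0 -0.118 -0.016 0.03 -0.013 -0.06 0.001; 0 -0.114 -0.016 0.041 -0.013 -0.06 0.001; 0 -0.11 -0.017 0.051 -0.013 -0.06 0.001; 0 -0.105 -0.018 0.061 -0.013 -0.06 0.001; 0 -0.099 -0.019 0.07 -0.013 -0.06 0.001
0 -0.122 0.005 0.09 0 -0.06 0; 0 -0.113 0.005 0.101 0 -0.06 0; 0 -0.104 0.005 0.111 0 -0.06 0; 0 -0.093 0.005 0.12 0 -0.06 0; 0 -0.081 0.005 0.128 0 -0.06 0; 0 -0.069 0.005 0.135 0 -0.06 0; 0 -0.056 0.005 0.141 0 -0.06 0; 0 -0.042 0.005 0.146 0 -0.06 0; 0 -0.028 0.005 0.149 0 -0.06 0; 0 -0.014 0.005 0.151 0 -0.06 0
scene [442.6 189.9  -7.3]
scene [542.9  -9.2  -3.4]
scene [ 632.4 -276.7  151.1]
top [442.2 181.5   0.7]
top [769.3 -61.1   1.4]
top [ 565.  -235.7   59. ]
mouth kin [ 630.75909362 -276.62707212  152.83489321]
```

View pics/after.png

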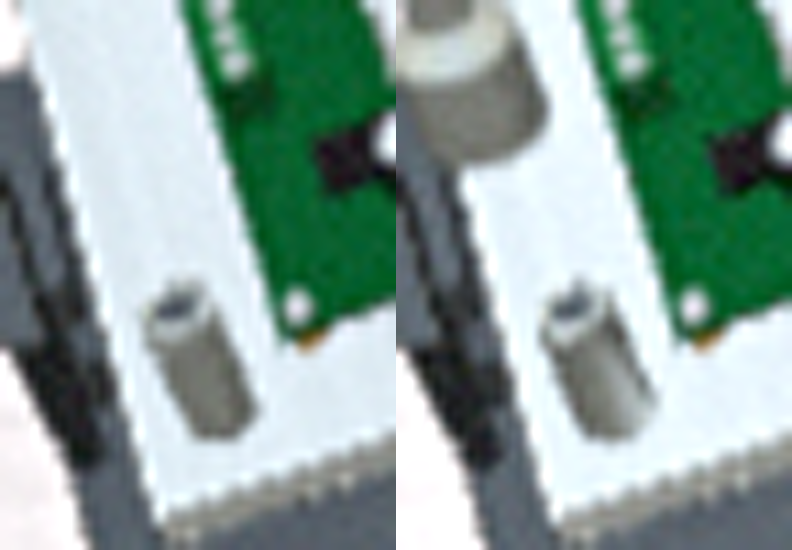

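move_arm --moves "0 -0.12 -0.016 -0.025 -0.013 -0.06 0.001; 0 -0.12 -0.016 -0.014 -0.013 -0.06 0.001; 0 -0.12 -0.015 -0.003 -0.013 -0.06 0.001; 0 -0.12 -0.015 0.008 -0.013 -0.06 0.001; 0 -0.12 -0.015 0.02 -0.013 -0.06 0.001; 0 -0.12 -0.016 0.03 -0.013 -0.06 0.001; 0 -0.115 -0.016 0.04 -0.013 -0.06 0.001; 0 -0.11 -0.017 0.05 -0.013 -0.06 0.001; 0 -0.105 -0.018 0.06 -0.013 -0.06 0.001; 0 -0.1 -0.019 0.07 -0.013 -0.06 0.001"

```text
time: 31.7
tcp_pos: [600.1, -99.0, 270.8]
tool_rot: [-89.9, -0.0, -44.9]
force: [0.2, -0.7, -1.2]
width: 32.7
```

```bash
python3 - <<'E'
from plan import *
for _ in range(3): cams.camera("top")
p,r,s=pose();print(p,s["tool_rot"],s["time"],s["joint_pos"])
plan([565.4,125.1,262],D(8.7),10,0)
E
```

```text
[600.46570219 -98.54095307 270.68013824] [-8.98578621e+01 -3.89571874e-02 -4.50256582e+01] 31.85 [-38.25874347  23.73658404  55.68414896 100.60448733 -21.30925753
  66.86322787 -21.31707845]
0 -0.122 0.006 0.089 0 -0.06 0; 0 -0.113 0.006 0.1 0 -0.06 0; 0 -0.103 0.006 0.11 0 -0.06 0; 0 -0.093 0.006 0.119 0 -0.06 0; 0 -0.081 0.006 0.127 0 -0.06 0; 0 -0.069 0.006 0.134 0 -0.06 0; 0 -0.056 0.006 0.14 0 -0.06 0; 0 -0.042 0.006 0.145 0 -0.06 0; 0 -0.029 0.006 0.148 0 -0.06 0; 0 -0.015 0.006 0.15 0 -0.06 0
```

The pillar's faces have clearly turned (one edge is now mid-face) and its position is unchanged at (178,305). On to the rack.

move_arm --moves "0 -0.122 0.006 0.09 0 -0.06 0; 0 -0.113 0.006 0.1 0 -0.06 0; 0 -0.103 0.006 0.11 0 -0.06 0; 0 -0.093 0.006 0.12 0 -0.06 0; 0 -0.081 0.006 0.127 0 -0.06 0; 0 -0.069 0.006 0.134 0 -0.06 0; 0 -0.056 0.006 0.14 0 -0.06 0; 0 -0.042 0.006 0.145 0 -0.06 0; 0 -0.029 0.006 0.148 0 -0.06 0; 0 -0.015 0.006 0.15 0 -0.06 0"

```text
time: 33.1
tcp_pos: [565.5, 123.6, 261.7]
tool_rot: [-90.0, -0.1, 8.9]
force: [0.6, -0.2, -1.7]
width: 32.7
```

```bash
python3 - <<'E'
from plan import *
for _ in range(4): cams.camera("top"); cams.camera("scene")
p,r,s=pose();print(p,s["tool_rot"],s["time"])
for c in("scene","top"):
    for t in("driver_handle","driver_mouth"):
        for d in place_of(c,t)[:3]: print(c,t,round(d["confidence"],2),w(c,d["location"]).round(1))
plan([565.4,125.1,200],D(8.7),5,0)
E
```

```text
[565.75955767 122.56415518 261.84136534] [-89.96790356  -0.15145169   8.61849331] 33.5
scene driver_handle 0.78 [547.8  -3.2 103.3]
scene driver_handle 0.75 [446.1 182.6 105.1]
scene driver_handle 0.6 [564.5 121.8 275.2]
scene driver_mouth 0.96 [545.8 -10.4   0.9]
scene driver_mouth 0.65 [568.3 124.  173.2]
scene driver_mouth 0.51 [443.  191.1  -9.2]
top driver_handle 0.78 [567.  121.2 275.1]
top driver_handle 0.56 [546.3  -8.9 105.5]
top driver_handle 0.56 [441.2 182.2 107.6]
top driver_mouth 0.73 [565.5 118.9 170.5]
top driver_mouth 0.57 [442.5 186.    2.2]
top driver_mouth 0.32 [566.3 119.7 279.2]
0 0 0.082 0.002 0 0 0; 0 0 0.082 0.002 0 0 0; 0 0 0.082 0.002 0 0 0; 0 0 0.082 0.002 0 0 0; 0 0 0.082 0.002 0 0 0; 0 0 0 0 0 0 0; 0 0 0 0 0 0 0; 0 0 0 0 0 0 0; 0 0 0 0 0 0 0; 0 0 0 0 0 0 0
```

move_arm --moves "0 0 0.08 0.003 0 0 0; 0 0 0.08 0.003 0 0 0; 0 0 0.08 0.003 0 0 0; 0 0 0.08 0.003 0 0 0; 0 0 0.08 0.003 0 0 0; 0 0 0 0 0 0 0; 0 0 0 0 0 0 0; 0 0 0 0 0 0 0; 0 0 0 0 0 0 0; 0 0 0 0 0 0 0"

```text
time: 34.95
tcp_pos: [565.5, 125.9, 201.9]
tool_rot: [-89.9, -0.2, 8.7]
force: [-0.1, 0.3, -1.5]
width: 32.8
```

```bash
python3 - <<'E'
from plan import *
p,r,s=pose();print(p,s["tool_rot"],s["time"],s["force"])
plan([565.4,125.1,170],D(8.7),4,0)
E
```

```text
[565.45224327 125.89360877 201.92911005] [-89.94525341  -0.16024116   8.73644259] 34.95 [-0.1026055   0.28608524 -1.45059435]
0 0 0.053 -0.001 0 0 0; 0 0 0.053 -0.001 0 0 0; 0 0 0.053 -0.001 0 0 0; 0 0 0.053 -0.001 0 0 0; 0 0 0 0 0 0 0; 0 0 0 0 0 0 0; 0 0 0 0 0 0 0; 0 0 0 0 0 0 0; 0 0 0 0 0 0 0; 0 0 0 0 0 0 0
```

move_arm --moves "0 0 0.05 -0.005 0 0 0; 0 0 0.05 0 0 0 0; 0 0 0.04 0 0 0 0; 0 0 0.03 0 0 0 0; 0 0 0.03 0 0 0 0; 0 0 0.02 0 0 0 0; 0 0 0.02 0 0 0 0; 0 0 0.02 0 0 0 0; 0 0 0.02 0 0 0 0; 0 0 0 0 0 0 0"

```text
time: 36.2
tcp_pos: [565.5, 125.1, 159.6]
tool_rot: [-90.0, -0.1, 8.7]
force: [0.2, 0.9, -1.9]
width: 32.5
```

```bash
python3 - <<'E'
from plan import *
p,r,s=pose();print(p,s["tool_rot"],s["time"],s["force"],s["moment"])
E
```

```text
[565.51767884 125.11009184 159.55382684] [-89.96224601  -0.12971349   8.73688509] 36.2 [ 0.19980895  0.90966976 -1.87541175] [-0.00039012 -0.00981061  0.00091637]
```

move_arm --moves "0 0 0.04 0 0 0 0; 0 0 0.045 0 0 0 0; 0 0 0.045 0 0 0 0; 0 0 0.045 0 0 0 0; 0 0 0.045 0 0 0 0; 0 0 0.045 0 0 0 0; 0 0 0.045 0 0 0 0; 0 0 0.04 0 0 0 0; 0 0 0.02 0 0 0 0; 0 0 0 0 0 0 0"

```text
time: 37.45
tcp_pos: [565.7, 125.2, 104.1]
tool_rot: [-90.0, -0.1, 8.7]
force: [-0.4, -0.4, -1.5]
width: 32.6
```

```bash
python3 - <<'E'
from plan import *
cams.camera("top");p,r,s=pose();print(p,s["tool_rot"],s["time"],s["force"],s["moment"])
E
```

```text
[565.80191154 125.19300645 104.28482434] [-89.95807074  -0.14894506   8.73354589] 37.5 [-0.54441714 -0.34229164 -1.03498457] [-0.0056077   0.01980715 -0.00114098]
```

Slowly down until the handle underside touches.

move_arm --moves "0 0 0.006 0 0 0 0; 0 0 0.006 0 0 0 0; 0 0 0.006 0 0 0 0; 0 0 0.005 0 0 0 0; 0 0 0.004 0 0 0 0; 0 0 0.004 0 0 0 0; 0 0 0.004 0 0 0 0; 0 0 0 0 0 0 0; 0 0 0 0 0 0 0; 0 0 0 0 0 0 0"

```text
time: 38.75
tcp_pos: [565.8, 125.3, 99.0]
tool_rot: [-90.0, -0.1, 8.7]
force: [0.6, -0.5, -1.2]
width: 32.6
```

```bash
python3 - <<'E'
from plan import *
cams.camera("top");p,r,s=pose();print(p,s["tool_rot"],s["time"],s["force"],s["moment"])
E
```

```text
[565.76333338 125.24583931  99.02828689] [-89.95476096  -0.14596888   8.73817318] 38.8 [ 0.9670681   0.58826296 -1.9699475 ] [-0.00970415 -0.04097972  0.01745042]
```

move_arm --moves "0 0 0.003 0 0 0 0; 0 0 0.003 0 0 0 0; 0 0 0.002 0 0 0 0; 0 0 0.002 0 0 0 0; 0 0 0.002 0 0 0 0; 0 0 0 0 0 0 0; 0 0 0 0 0 0 0; 0 0 0 0 0 0 0; 0 0 0 0 0 0 0; 0 0 0 0 0 0 0"

```text
time: 40.05
tcp_pos: [566.0, 125.3, 98.5]
tool_rot: [-89.9, -0.2, 8.7]
force: [-8.7, -1.1, 26.9]
width: 32.7
```

```bash
python3 - <<'E'
from plan import *
cams.camera("top");p,r,s=pose();print(p,s["tool_rot"],s["time"],s["force"],s["moment"])
E
```

```text
[565.92833941 125.26151595  98.52004826] [-89.88988825  -0.16254525   8.72754581] 40.1 [-8.37785574 -2.10596851 27.48228612] [-0.30747219  2.43449369  0.0348759 ]
```

The handle is on the plate at the original height. Easing the pressure, then opening.

move_arm --moves "0 0 -0.004 0 0 0 0; 0 0 -0.003 0 0 0 0; 0 0 0 0 0 0 0; 0.4 0 0 0 0 0 0; 0.5 0 0 0 0 0 0; 0.6 0 0 0 0 0 0; 0.8 0 0 0 0 0 0; 0.8 0 0 0 0 0 0; 0.8 0 0 0 0 0 0; 0.8 0 0 0 0 0 0"

```text
time: 41.35
tcp_pos: [565.8, 125.2, 98.3]
tool_rot: [-90.0, -0.1, 8.7]
force: [-0.2, 0.8, 1.2]
width: 68.4
```

move_arm --moves "0.8 0 -0.03 0 0 0 0; 0.8 0 -0.06 0 0 0 0; 0.8 0 -0.1 0 0 0 0; 0.8 0 -0.15 0 0 0 0; 0.8 0 -0.2 0 0 0 0; 0.8 0 -0.2 0 0 0 0; 0.8 0 -0.2 0 0 0 0; 0.8 0 -0.1 0 0 0 0; 0.8 0 0 0 0 0 0; 0.8 0 0 0 0 0 0"

```text
time: 42.6
tcp_pos: [564.9, 125.1, 253.4]
tool_rot: [-90.0, -0.1, 8.7]
force: [0.0, 0.2, -0.6]
width: 68.5
```

move_arm --moves "0.8 0 0 0.2 0 0 0; 0.8 0 0 0.3 0 0 0; 0.8 0 0 0.3 0 0 0; 0.8 0 0 0.3 0 0 0; 0.8 0 0 0.3 0 0 0; 0.8 0 0 0.3 0 0 0; 0.8 0 0 0.3 0 0 0; 0.8 0 0 0.1 0 0 0; 0.8 0 0 0 0 0 0; 0.8 0 0 0 0 0 0"

```text
time: 43.85
tcp_pos: [518.2, 434.5, 254.2]
tool_rot: [-90.0, -0.1, 8.6]
force: [0.2, 0.3, 0.1]
width: 68.6
```

```bash
python3 - <<'E'
from plan import *
I={c:np.mean([cams.camera(c) for _ in range(4)],0) for c in("scene","top")}
p,r,s=pose();print(p,s["tool_rot"],s["time"],s["force"],s["joint_vel"])
for c in I:
    for t in("driver_handle","driver_mouth","pillar_top","small_driver","flat_driver","plate"):
        for d in place_of(c,t)[:3]: print(c,t,round(d["confidence"],2),w(c,d["location"]).round(1))
def crop(I,x,y,wd,hd,k): return cv2.resize(np.clip(I[y:y+hd,x:x+wd]*1.5,0,255).astype(np.uint8),None,fx=k,fy=k,interpolation=cv2.INTER_CUBIC)
cv2.imwrite("pics/end.png",np.vstack([np.hstack([crop(np.load(f"{c}_avg.npy"),*b,4),crop(I[c],*b,4)]) for c,b in(("scene",(285,145,100,75)),("top",(110,180,100,75)))]))
E
```

```text
[517.61346215 436.1813077  254.62422447] [-89.94254303  -0.14774539   8.72122152] 44.25 [-0.18515373  0.06225447 -0.49445204] [-1.12695440e-01  1.73593185e-01 -4.10812590e-02 -1.22976263e-01
 -1.19414037e-01 -9.33095249e-03  1.25733696e-04]
scene driver_handle 0.9 [546.   -5.2 101.8]
scene driver_handle 0.87 [444.7 185.2 104.9]
scene driver_handle 0.79 [564.1 125.9 112.8]
scene driver_mouth 0.85 [570.1 129.6   8.5]
scene driver_mouth 0.82 [444.7 190.4  -6.6]
scene driver_mouth 0.56 [ 5.459e+02 -7.900e+00 -4.000e-01]
scene pillar_top 0.39 [ 640.  -275.3  106.2]
scene pillar_top 0.19 [559.2 198.3  14.2]
scene small_driver 0.81 [556.6 199.5  14. ]
scene plate 0.57 [ 565.1 -237.1   58.2]
top driver_handle 0.86 [444.1 182.2 105.6]
top driver_handle 0.78 [550.7 -11.3 106.7]
top driver_handle 0.74 [568.1 124.4 114.7]
top driver_mouth 0.97 [442.2 183.6  -1.4]
top pillar_top 0.59 [ 641.5 -274.9  104.7]
top small_driver 0.89 [553.7 194.6  10. ]
top flat_driver 0.85 [548.8 266.7   5.4]
top plate 0.96 [ 560.5 -235.1   59.5]
```

View pics/end.png

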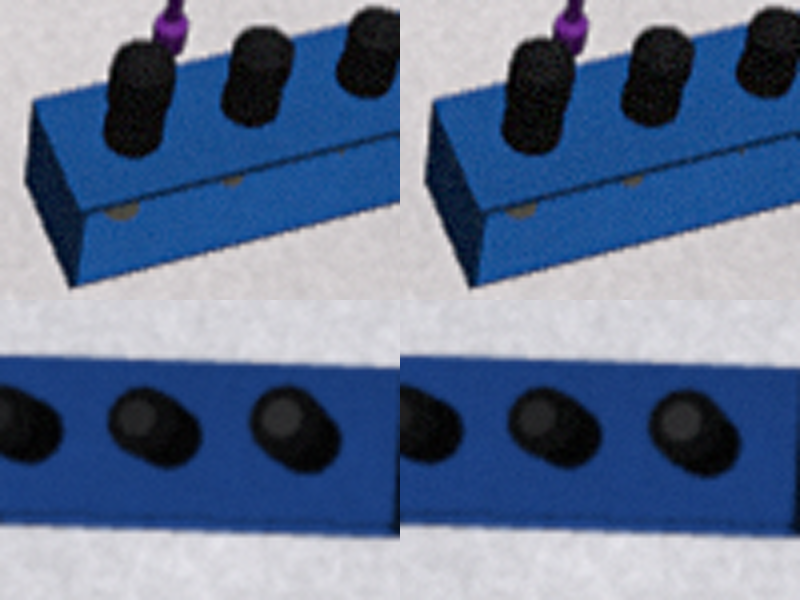

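The driver is upright in its hole within about 2 mm of where it was (scene (540,95), top (690,430)), and the neighbouring tools have not moved. Handing in.

```bash
python3 -c "
from bench import manip
print(manip.hand_in())"
```

```text
the job is handed in; nothing more can be done
None
```

I gave the loose pillar about a quarter turn clockwise, hung the large nut driver back in its hole, and handed the job in at about 44 s. No verdict came back.

- **Grasp:** My first grip was about 10 mm off because the arm had stopped short. I opened, shifted and gripped the handle again while it was still in the rack.
- **Seating:** The socket went down in line with the pillar (commanded within about 0.005 rad) until it met the floor of the hole at about 14 N. I eased that to about 8 N before turning.
- **Turn:** I turned it 95° clockwise in three steps, with 3–8 N along the axis and about 6 N sideways. The resisting torque was about 0.08 N m. Some of the 95° was slack in the hexagon, so I expect the pillar's joint to read roughly 1.5–1.9 rad. I could not measure that directly.
- **Last checks:** The picture after lifting shows the pillar's faces turned and its position unchanged. The driver hangs upright in its original hole within about 2 mm of where it was. The small and flat drivers have not moved, and the arm is clear.
- **Disagreements:** By arm position the floor contact came at about 10 mm depth. The picture showed the rim at 13–14 mm, which fits the 14 mm hole, so I went by the picture. Both cameras also showed a shared offset of about 1 px, which I allowed for.
- **Return to the rack:** Contact with the rack plate peaked at 27 N before I eased off and opened the gripper.

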